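# Lock the portafilter into the espresso machine

### The arm

A 7-joint arm with a two-finger parallel gripper is mounted at the origin on a cart in front of the work surface, level with it; the furniture and walls round the work are solid. World frame = base frame: x ahead of the robot, y to its left, z up, the work surface at z = 0. Lengths are in m, angles in degrees, forces in N, time in s.
With the tool pointing down it reaches from about 0.4 to 0.875 m from the base axis. Payload 6.5 kg.
Tool frame: the origin (TCP) lies at the very end of the fingers, on their centre line; the grasp point (between the pads) lies 19 mm behind it; z points along the fingers, y is the line along which they close (so a half turn about z gives the same grasp; the last joint's range is limited). The gripper opens to 85 mm and grips with 20 to 120 N. Pads are 22 mm wide; open, the fingers measure 114 mm over their backs; the gripper's body (76 mm by 85 mm) begins 54 mm behind the grasp point. The pads swing forward as they close: fully open they stand 13 mm farther back than shut.
Start: joints at [62.556, 30.733, -0.252, 88.115, 0.149, 61.152, -4.079], TCP at [0.261, -0.595, 0.231] pointing down, gripper open.
Joint ranges: [-154.64, 154.64], [-21.42, 123.67], [-72.66, 72.17], [13.99, 137.28], [-74.86, 254.86], [10.95, 109.41], [-158.01, 158.01]. Speed limits (degrees/s): [136.94, 136.94, 180, 180, 180, 180, 180].

### API

Orientations are given as [roll, pitch, yaw] about the fixed x, y, z axes, in that order (R = Rz(yaw) Ry(pitch) Rx(roll)).
In Python, from plant import sense, snapshot, hand_in gives the robot as it stands. The module is installed in compiled form; this text tells all that it offers.
- The arm moves only by the shell command python3 -m pendant 'ROWS' [FORCE]. ROWS is JSON, a list of rows, each a list of 7 numbers: the gripper's target within -1 to 1 (fully open at 1, half-way at 0, shut at -1), then the shift along the tool's x, y, z in m, then the turn, a rotation vector about the tool's x, y, z in rad. A call has 1 to 12 rows; each row is the pose to reach, as a shift and turn from the pose commanded when the call began, along the tool's axes at that moment; what a row does not reach only later rows make up. A row lasts 1/12 s, in which the tool goes at most 41.7 mm and 7.16 degrees, less where a joint would pass 70% of its speed; a pose out of reach is approached as far as the arm can. A call with a gripper value outside its range is refused whole. The fingers move at their own pace and stop on an object; FORCE is the grip in N (left out, the last holds). Time passes only in rows, so rows that repeat a pose let the fingers close. It gives the time, the measured TCP pose, the force, the opening and the grip force at its end, in the units of the state.
- sense(): the state, without advancing time (a new reading comes with each control period).
- snapshot(name): name is "scene" or "top" or "wrist"; returns a dict with "pixels" (384x512x3 uint8, red, green, blue), "depth" (384x512 float32, m along the optical axis (not along the pixel's ray), 0 where there is no reading), "mtx" (3x3 intrinsics, pixels), "eye" and "attitude" of the camera in the world; the wrist camera has in their place "tool_from_camera" (4x4, takes a point from camera to tool coordinates, whose origin is the TCP and whose axes are the flange's). Camera axes: x right, y down, z forward; pixel columns grow to the right and rows downward; lengths in m; the calibration is good to about 2 mm. A picture is of the moment at which its call begins: read the wrist's pose just before it.
- hand_in(): hands the job in; it is judged then, once.
The state is a dict: "time": time; "q": joint angles; "qd": joint speeds; "joint_torque": joint torques, N m; "tool_pos": TCP position; "orientation": TCP orientation; "force": force on the tool from outside, world axes, zero at the start; "torque": the same for the moment, N m; "gripper_width": opening from 0.0 (shut) to 1.0 (fully open); "gripper_force": force on a finger pad.
Only numpy, scipy, OpenCV 4.12 (cv2) and the standard library are available. Lean on these libraries where they do the work, as an engineer would, in place of code of your own. Each camera call takes 0.05 s, during which the arm holds its last target. There are 200 camera calls.

### The job

Take the portafilter out of its tamping stand, raise it into the espresso machine's group head with its lugs going up through the two gaps until the rim meets the seal, and turn its handle to the right until it is locked and firmly tight by feel, without forcing it. Leave it hanging there on its own, and do not knock the two cups on and beside the machine or the tamper.

Things in the scene. Friction and masses are not known exactly. Their poses are not given: they have to be found in the camera images.
- portafilter: Steel portafilter, about 0.3 kg: bowl 62 mm across and 38 high, twin spout to 69 mm under the rim, black handle. Origin: centre of its rim's top; z up, the handle along -x. Two lugs at +y and -y, 17 mm wide, reach 38.5 mm from the axis, 6 to 13 mm below the rim. Its bowl rests in a hole of a wooden stand (100 x 100 x 60 mm); it lifts straight out by 35 mm.
- handle_grip (a point): Centre of the portafilter's level handle where it is best held: 112 mm from the bowl's axis, 31 mm below the rim. The handle there is a flat-sided bar 24 mm wide (along the portafilter's y) and 26 mm high, running from 64 to 170 mm from the axis. Axes as the portafilter's.
- machine: Steel espresso machine, 220 mm wide, 335 high, fixed. Origin: on the worktop under the axis of the group head, which juts out 85 mm in front of the case; z up, front towards -x. A drip tray with a cup on it lies below (top at 57 mm), a steam wand hangs at its right (-y).
- group_mouth (a point): Centre of the group head's round mouth, 200 mm above the worktop, opening down; axes as the machine's. Collar 94 mm across outside; 1.5 mm play round the bowl. The lugs pass its two gaps when the handle points 65 (57 to 73) degrees left of straight out to the front: portafilter yaw = machine yaw - 1.13 rad. Then it turns anticlockwise seen from above.
- seal: Rubber seal in the group head. Origin: centre of its underside, 18.5 mm above the mouth, where the rim meets it. Ramped ledges lift the lugs after 30 to 70 degrees of free turn (wear, unseen), 0.1 mm a degree: let the hand rise along. 5 to 15 degrees on it is tight: turning takes 1 to 2 N m, felt as about 4 N more at the grip plus wrist twist, only while moving; 3 N m crushes it. It then stays.
- espresso_cup: Plain white espresso cup, 60 mm across the bowl, 49 high, standing on the machine's drip tray, to the right of the group's axis. Origin under the cup. Leave it.
- espresso_cup_b: White espresso cup with a faint blue pattern, 62 mm across, 50 high, on the worktop to the right of the machine's front (its twin on top of the machine is fixed). Origin under the cup. Leave it.
- tamper: Coffee tamper with a steel foot 58 mm across and a dark wooden knob, 84 mm high, upright behind the stand. Origin under its foot. Leave it.

How it is judged (in metres and radians):
On the way, in this order (a step that is already met when the one before it is completed fails the run):
1. the portafilter is lifted clear of its stand (height (world z) of portafilter above 0.115 m), for 0.1 s.
2. its rim is up inside the group head, in line with the seal and within 5 mm of it (z of portafilter in the frame of seal above -0.005 m and horizontal distance between portafilter and seal below 0.004 m), for 0.1 s.
At the end, for the whole second after the job is handed in: The portafilter hangs in the group head by its lugs alone, at rest, its rim within 4 mm of the seal's axis and tilted less than 0.05 rad, pressing the seal with more than 25 N (contact force between portafilter and seal above 25 N and horizontal distance between portafilter and seal below 0.004 m and angle between portafilter's own z axis and vertical below 0.05 rad and linear speed of portafilter below 0.01 m/s); the robot touches nothing.
It fails at once if the seal is crushed: pressed with more than 95 N (contact force between portafilter and seal above 95 N).
It fails at once if the cup on the drip tray is knocked: moved by more than 20 mm or tipped (distance of espresso_cup from where it was at the start of the episode above 0.02 m or angle between espresso_cup's own z axis and vertical above 0.35 rad).
It fails at once if the patterned cup is knocked: moved by more than 20 mm or tipped (distance of espresso_cup_b from where it was at the start of the episode above 0.02 m or angle between espresso_cup_b's own z axis and vertical above 0.35 rad).
It fails at once if the tamper is knocked: moved by more than 20 mm or tipped (distance of tamper from where it was at the start of the episode above 0.02 m or angle between tamper's own z axis and vertical above 0.35 rad).
It also fails if it takes over 45 s, if anything falls off the work surface, if the arm or the gripper's body presses on something with over 40 N, if the wrist force passes 120 N, or if a joint passes its speed limit or range.

## Working session

There is one attempt and no reset: what is moved stays moved. The work goes in short steps, Python scripts to look and compute and a shell command to move; the robot and the scene stay as the last step left them, time stands still between calls to the robot, and variables do not carry over. Pictures are saved under pics/ and viewed, at most 10 in all, crops included, and the job is handed in when it is done.

```bash
mkdir -p pics
cat > h.py <<'E'
import numpy as np,cv2
from plant import sense,snapshot
from scipy.spatial.transform import Rotation as R
def shot(n,save):
    s=sense();d=snapshot(n);cv2.imwrite(f'pics/{save}.png',d['pixels'][:,:,::-1])
    if n=='wrist':
        T=np.eye(4);T[:3,:3]=R.from_euler('xyz',s['orientation'],degrees=True).as_matrix();T[:3,3]=s['tool_pos']
        d['T']=T@d['tool_from_camera']
    else:
        T=np.eye(4);a=np.array(d['attitude'])
        T[:3,:3]=a if a.shape==(3,3) else R.from_euler('xyz',a,degrees=True).as_matrix()
        T[:3,3]=d['eye'];d['T']=T
    np.savez(f'pics/{save}.npz',depth=d['depth'],mtx=d['mtx'],T=d['T'])
    return d
def cloud(d):
    z=d['depth'];v,u=np.mgrid[:z.shape[0],:z.shape[1]];K=np.array(d['mtx'])
    p=np.stack([(u-K[0,2])/K[0,0]*z,(v-K[1,2])/K[1,1]*z,z],-1)
    w=p@d['T'][:3,:3].T+d['T'][:3,3];w[z==0]=np.nan;return w
E
python3 - <<'E'
from h import *
print(sense())
for n in ['scene','top','wrist']:
    d=shot(n,n);print(n,d.get('eye'),d.get('attitude'),d['mtx'],np.round(d['T'],3))
    
a=np.hstack([cv2.imread('pics/scene.png'),cv2.imread('pics/top.png')])
cv2.imwrite('pics/both.png',cv2.resize(a,(800,300)))
E
```

```text
{'time': 0.0, 'q': array([62.55520568, 30.77681281, -0.25520987, 88.17201213,  0.14892821,
       61.15167021, -4.07643329]), 'qd': array([ 0.07745663,  0.08733942, -0.03975522, -0.05584773,  0.04674801,
        0.02912959,  0.00721074]), 'joint_torque': array([ 6.82428145e-04, -5.83390296e+01,  1.04913734e+00, -2.59096116e+01,
        1.23747886e-02,  9.72733134e-03, -1.25299374e-05]), 'tool_pos': array([ 0.26049917, -0.59481546,  0.23041174]), 'orientation': array([-1.79900071e+02,  6.85199482e-03,  2.36597204e+01]), 'force': array([ 0.11212727, -0.61831359,  1.31632219]), 'torque': array([-0.02648821, -0.05487401,  0.0416432 ]), 'gripper_force': 0.0, 'gripper_width': 0.9985570843108728}
scene [-0.25585397  0.77977204  0.77272657] [-1.22397413e+02 -9.54832682e-02 -1.30617607e+02] [[425.53682558   0.         251.57187849]
 [  0.         425.53682558 190.77917084]
 [  0.           0.           1.        ]] [[-0.651 -0.408  0.64  -0.256]
 [-0.759  0.348 -0.55   0.78 ]
 [ 0.002 -0.844 -0.536  0.773]
 [ 0.     0.     0.     1.   ]]
top [0.32644523 0.10359987 1.53127794] [-1.72437301e+02  1.49025035e-01 -9.00439719e+01] [[478.1111872    0.         256.61249565]
 [  0.         478.1111872  200.10386008]
 [  0.           0.           1.        ]] [[-1.000e-03 -9.910e-01  1.320e-01  3.260e-01]
 [-1.000e+00  1.000e-03  2.000e-03  1.040e-01]
 [-3.000e-03 -1.320e-01 -9.910e-01  1.531e+00]
 [ 0.000e+00  0.000e+00  0.000e+00  1.000e+00]]
wrist None None [[306.39911826   0.         255.07528124]
 [  0.         306.39911826 190.71533523]
 [  0.           0.           1.        ]] [[ 0.402 -0.868 -0.293  0.335]
 [-0.916 -0.381 -0.127 -0.561]
 [-0.002  0.319 -0.948  0.373]
 [ 0.     0.     0.     1.   ]]
```

View pics/scene.png

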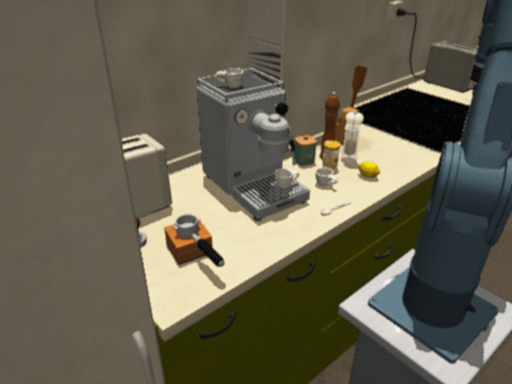

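View pics/top.png

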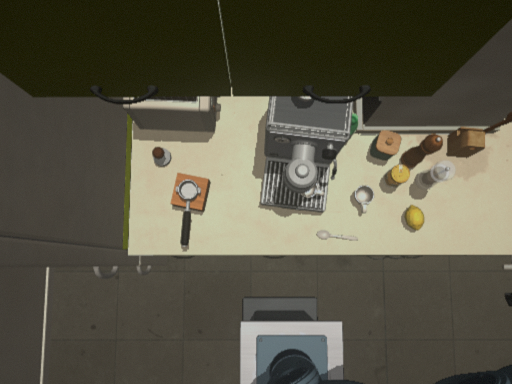

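The scene shows the portafilter in its stand at left (bowl (187,227), handle to (215,258)) and the machine at centre. In the top view, the bowl is at (188,190), the handle end at (185,244) and the group head at (302,172). Next I measure from depth.

Run:
```python
from h import *
np.set_printoptions(precision=4,suppress=True,linewidth=150)
for n in ['top','scene']:
    f=np.load(f'pics/{n}.npz');w=cloud(f)
    print(n)
    g={'top':[(188,190),(188,180),(198,190),(178,195),(186,207),(186,215),(186,225),(185,235),(185,243),(205,205),(302,172),(302,150),(302,140),(285,125),(280,200),(362,195),(159,153),(310,110)],'scene':[(187,227),(205,245),(213,255),(270,125),(190,250)]}[n]
    for u,v in g: print((u,v),w[v,u])
a=cv2.imread('pics/top.png')
c1=cv2.resize(a[140:260,130:230],None,fx=5,fy=5,interpolation=3)[:, :400]
c1=cv2.resize(a[165:255,150:225],(480,576),interpolation=cv2.INTER_CUBIC)
c2=cv2.resize(a[85:220,255:345],(320,480),interpolation=cv2.INTER_CUBIC);c2=cv2.copyMakeBorder(c2,0,96,0,0,0)
cv2.imwrite('pics/crop1.png',np.hstack([c1,c2]))
```

```text
top
(188, 190) [0.5508 0.3181 0.0789]
(188, 180) [0.5783 0.3156 0.1002]
(198, 190) [0.5491 0.286  0.09  ]
(178, 195) [0.5377 0.3514 0.0622]
(186, 207) [0.4982 0.3233 0.0792]
(186, 215) [0.4734 0.3225 0.0811]
(186, 225) [0.443  0.3222 0.0795]
(185, 235) [0.4128 0.325  0.0769]
(185, 243) [0.3887 0.3252 0.0731]
(205, 205) [0.513  0.2732 0.0077]
(302, 172) [ 0.5638 -0.0121  0.301 ]
(302, 150) [ 0.6261 -0.0142  0.2866]
(302, 140) [ 0.651  -0.0137  0.2958]
(285, 125) [0.6744 0.0345 0.3556]
(280, 200) [0.5223 0.0346 0.0579]
(362, 195) [ 0.5456 -0.2327  0.003 ]
(159, 153) [0.6654 0.4087 0.0869]
(310, 110) [ 0.7193 -0.0314  0.3383]
scene
(187, 227) [0.5273 0.3289 0.0969]
(205, 245) [0.4506 0.3268 0.0835]
(213, 255) [0.4092 0.3324 0.0811]
(270, 125) [0.5549 0.0148 0.2861]
(190, 250) [0.5064 0.3388 0.0378]
```

View pics/crop1.png

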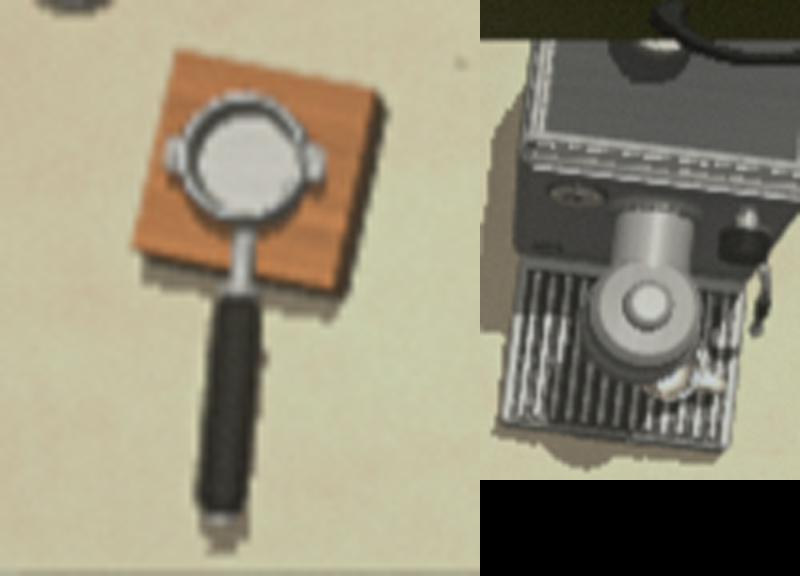

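The crop shows the bowl's ring at about (247,157) with lugs at (178,157) and (315,163), and the handle running to (222,510). The group cap is at (648,305) on the right, with the tray's front edge from (505,420) to (725,448). Now I fit both.

```bash
cat > fit.py <<'E'
from h import *
from scipy.optimize import least_squares
np.set_printoptions(precision=4,suppress=True,linewidth=150)
def circ(p,r=None):
    if r: s=least_squares(lambda a:np.hypot(p[:,0]-a[0],p[:,1]-a[1])-r,p.mean(0),loss='soft_l1',f_scale=.002)
    else: s=least_squares(lambda a:np.hypot(p[:,0]-a[0],p[:,1]-a[1])-a[2],[*p.mean(0),.03],loss='soft_l1',f_scale=.002)
    return s.x
def near(w,c,r,z0,z1):
    p=w.reshape(-1,3);p=p[np.isfinite(p[:,0])]
    return p[(np.hypot(p[:,0]-c[0],p[:,1]-c[1])<r)&(p[:,2]>z0)&(p[:,2]<z1)]
E
python3 - <<'E'
from fit import *
w=cloud(np.load('pics/top.npz'))
p=near(w,(.55,.317),.045,.088,.12);print('rim',len(p),circ(p[:,:2]),np.percentile(p[:,2],[10,50,90]))
h=near(w,(.43,.323),.045,.066,.1);c=h.mean(0);u=np.linalg.svd(h[:,:2]-c[:2])[2][0];print('handle',c,u,np.degrees(np.arctan2(u[1],u[0])),len(h),np.percentile(h[:,2],[10,50,90]))
for z0 in np.arange(.19,.32,.01):
    g=near(w,(.564,-.012),.06,z0,z0+.01)
    if len(g)>8: print('grp',round(z0,3),len(g),circ(g[:,:2]),g.min(0),g.max(0))
# machine yaw: case top plane edge & drip tray
K=np.load('pics/top.npz')
t=near(w,(.55,0),.2,.05,.065);r=cv2.minAreaRect((t[:,:2]*1000).astype(np.float32));print('tray',r)
t=near(w,(.72,0),.25,.325,.345);r=cv2.minAreaRect((t[:,:2]*1000).astype(np.float32));print('case',r)
ws=cloud(np.load('pics/scene.npz'))
p=near(ws,(.55,.317),.05,.088,.12);print('S rim',len(p),circ(p[:,:2]),np.percentile(p[:,2],[10,50,90]))
h=near(ws,(.43,.323),.045,.066,.1);c=h.mean(0);u=np.linalg.svd(h[:,:2]-c[:2])[2][0];print('S handle',c,u)
for z0 in np.arange(.19,.32,.01):
    g=near(ws,(.564,-.012),.06,z0,z0+.01)
    if len(g)>8: print('S grp',round(z0,3),len(g),circ(g[:,:2]))
f=near(ws,(.66,0),.13,.12,.3);f=f[f[:,0]>.6+0];
# case front plane via RANSAC-ish line fit
l=cv2.fitLine(f[:,:2].astype(np.float32),cv2.DIST_HUBER,0,1e-4,1e-4).ravel();print('front',l,len(f))
t=near(ws,(.55,0),.2,.05,.062);print('S tray',cv2.minAreaRect((t[:,:2]*1000).astype(np.float32)))
E
```

```text
rim 140 [0.5495 0.3166 0.0288] [0.0915 0.0963 0.1019]
handle [0.4299 0.3246 0.0792] [-0.9977  0.0683] 176.08273074451566 238 [0.0731 0.0795 0.0847]
grp 0.2 16 [ 0.5692 -0.0127  0.0471] [ 0.522  -0.0424  0.2022] [0.5564 0.0327 0.2098]
grp 0.21 15 [ 0.5683 -0.0124  0.0465] [ 0.5214 -0.0469  0.2102] [0.5581 0.0331 0.2198]
grp 0.22 24 [ 0.5687 -0.0125  0.0468] [ 0.5216 -0.0352  0.2202] [0.5863 0.0339 0.2298]
grp 0.23 82 [ 0.5691 -0.0126  0.0453] [ 0.5229 -0.0566  0.2301] [0.5989 0.0341 0.2399]
grp 0.24 31 [ 0.5697 -0.0128  0.0439] [ 0.5225 -0.0531  0.24  ] [0.5812 0.0317 0.2499]
grp 0.25 22 [ 0.5724 -0.0144  0.0464] [ 0.5261 -0.0373  0.2509] [0.6141 0.03   0.26  ]
grp 0.26 33 [ 0.5721 -0.0129  0.0454] [ 0.5264 -0.0554  0.2606] [0.62   0.0303 0.27  ]
grp 0.27 140 [ 0.5705 -0.0129  0.0422] [ 0.5257 -0.0546  0.2703] [0.6199 0.0306 0.2799]
grp 0.28 579 [ 0.572  -0.0126  0.0329] [ 0.5297 -0.0514  0.28  ] [0.6237 0.0288 0.29  ]
grp 0.29 98 [ 0.5682 -0.0128  0.0178] [ 0.5392 -0.0395  0.29  ] [0.6063 0.0161 0.2998]
grp 0.3 87 [ 0.5683 -0.0121  0.0109] [ 0.553  -0.0277  0.3   ] [0.582  0.0036 0.3
[... 213 characters left out ...]
4)
S rim 232 [0.5507 0.3161 0.0287] [0.0896 0.0949 0.1007]
S handle [0.4277 0.3286 0.0783] [-0.9974  0.0722]
S grp 0.2 69 [ 0.5697 -0.0135  0.0453]
S grp 0.21 93 [ 0.5701 -0.0147  0.0462]
S grp 0.22 104 [ 0.5702 -0.0144  0.0461]
S grp 0.23 120 [ 0.5707 -0.0152  0.0455]
S grp 0.24 106 [ 0.5724 -0.0164  0.0447]
S grp 0.25 98 [ 0.5731 -0.0169  0.0448]
S grp 0.26 102 [ 0.5732 -0.0171  0.0455]
S grp 0.27 128 [ 0.5726 -0.0161  0.0441]
S grp 0.28 228 [ 0.5741 -0.0158  0.0359]
S grp 0.29 52 [ 0.5705 -0.0152  0.0176]
S grp 0.3 41 [ 0.5695 -0.0133  0.0109]
front [0.4403 0.8979 0.6711 0.0464] 2905
S tray ((606.4611206054688, -58.30897521972656), (292.1677551269531, 231.0369873046875), 85.3429946899414)
```

```bash
cat > g.py <<'E'
import sys
from h import *
def rel(xyz,yaw,s=None,roll=180,pitch=0):
    s=s or sense();A=R.from_euler('xyz',s['orientation'],degrees=True);B=R.from_euler('xyz',[roll,pitch,yaw],degrees=True)
    d=A.inv().apply(np.array(xyz)-s['tool_pos']);r=(A.inv()*B).as_rotvec()
    return np.round(d,4),np.round(r,4)
if __name__=='__main__':
    a=[float(x) for x in sys.argv[1:]];s=sense()
    print(round(s['time'],2),s['tool_pos'].round(4),s['orientation'].round(2),'F',s['force'].round(2),'M',s['torque'].round(2),'q',s['q'].round(1),s['gripper_width'].round(3),s['gripper_force'])
    if a: d,r=rel(a[:3],a[3]);print(d,r,'rows',np.linalg.norm(d)/.0417,np.degrees(np.linalg.norm(r))/7.16)
E
python3 g.py .42 -.2 .36 95
```

```text
Traceback (most recent call last):
  File "g.py", line 9, in <module>
    print(round(s['time'],2),s['tool_pos'].round(4),s['orientation'].round(2),'F',s['force'].round(2),'M',s['torque'].round(2),'q',s['q'].round(1),s['gripper_width'].round(3),s['gripper_force'])
                                                                                                                                                   ^^^^^^^^^^^^^^^^^^^^^^^^
AttributeError: 'float' object has no attribute 'round'
```

```bash
sed -i "s/s\['gripper_width'\].round(3)/round(s['gripper_width'],3)/" g.py; python3 g.py .42 -.2 .36 95
```

```text
0.15 [ 0.2606 -0.595   0.2306] [-1.7992e+02  1.0000e-02  2.3660e+01] F [-0.38  0.48  0.45] M [-0.02 -0.    0.03] q [62.6 30.8 -0.3 88.2  0.1 61.2 -4.1] 1.0 0.0
[ 0.3045 -0.298  -0.129 ] [-1.3000e-03 -8.0000e-04 -1.2452e+00] rows 10.675241160132241 9.964351711617548
```

```bash
python3 -m pendant '[[1,0.025,-0.025,-0.011,0,0,-0.1],[1,0.05,-0.05,-0.022,0,0,-0.21],[1,0.076,-0.074,-0.032,0,0,-0.32],[1,0.102,-0.1,-0.043,0,0,-0.43],[1,0.127,-0.124,-0.054,0,0,-0.53],[1,0.152,-0.149,-0.065,0,0,-0.63],[1,0.178,-0.174,-0.076,0,0,-0.74],[1,0.203,-0.199,-0.086,0,0,-0.84],[1,0.228,-0.223,-0.097,0,0,-0.95],[1,0.254,-0.248,-0.108,0,0,-1.05],[1,0.279,-0.273,-0.119,0,0,-1.15],[1,0.3045,-0.298,-0.129,0,0,-1.245]]'; python3 g.py .42 .2 .30 165
```

```text
time: 1.15
tool_pos: [0.4202, -0.1986, 0.3609]
orientation: [-180.0, 0.0, 95.3]
force: [1.7, -0.3, -0.5]
gripper_width: 0.998
gripper_force: 0.0
1.15 [ 0.4202 -0.1986  0.3609] [-1.800e+02  3.000e-02  9.526e+01] F [ 1.68 -0.26 -0.54] M [-0.02 -0.06 -0.08] q [ 42.8   6.5 -25.  104.1   3.   70.   22.2] 0.998 0.0
[0.397  0.0363 0.0607] [-3.0000e-04  4.0000e-04 -1.2172e+00] rows 9.670282149960046 9.740283339007958
```

```bash
python3 -m pendant '[[1,0.033,0.003,0.005,0,0,-0.1],[1,0.066,0.006,0.01,0,0,-0.2],[1,0.1,0.009,0.015,0,0,-0.3],[1,0.132,0.012,0.02,0,0,-0.4],[1,0.165,0.015,0.025,0,0,-0.5],[1,0.2,0.018,0.03,0,0,-0.6],[1,0.232,0.021,0.035,0,0,-0.7],[1,0.265,0.024,0.04,0,0,-0.81],[1,0.3,0.027,0.045,0,0,-0.91],[1,0.331,0.03,0.05,0,0,-1.01],[1,0.364,0.033,0.055,0,0,-1.12],[1,0.397,0.036,0.061,0,0,-1.217]]'; python3 g.py .4383 .3241 .16 176
```

```text
time: 2.15
tool_pos: [0.4213, 0.1997, 0.2992]
orientation: [-180.0, 0.0, 165.0]
force: [0.2, -0.5, 0.5]
gripper_width: 1.0
gripper_force: 0.0
2.15 [0.4213 0.1997 0.2992] [-1.8000e+02  4.0000e-02  1.6499e+02] F [ 0.25 -0.52  0.51] M [-0.07 -0.02  0.07] q [ 12.9  13.9 -50.3 108.1  12.   63.4  33. ] 1.0 0.0
[0.0159 0.1246 0.1392] [-1.000e-04  7.000e-04 -1.921e-01] rows 4.496298000375604 1.5372337722422003
```

```bash
python3 -m pendant '[[1,0.003,0.02,0.022,0,0,-0.03],[1,0.006,0.046,0.05,0,0,-0.07],[1,0.009,0.071,0.079,0,0,-0.11],[1,0.012,0.096,0.107,0,0,-0.15],[1,0.015,0.117,0.13,0,0,-0.18],[1,0.016,0.1246,0.139,0,0,-0.192],[1,0.016,0.1246,0.139,0,0,-0.192]]'; python3 g.py .4383 .3241 .048 176; python3 -c "
from h import *
d=shot('wrist','w1')"
```

```text
time: 2.73
tool_pos: [0.4372, 0.3237, 0.1582]
orientation: [-179.9, -0.2, 175.9]
force: [-0.4, 0.4, 0.2]
gripper_width: 0.998
gripper_force: 0.0
2.73 [0.4372 0.3237 0.1582] [-179.93   -0.23  175.88] F [-0.36  0.42  0.16] M [-0.04  0.04  0.01] q [ -7.   33.6 -45.6 105.7  29.3  53.4  19.9] 0.998 0.0
[-0.0015  0.0006  0.1102] [-0.0011 -0.004  -0.002 ] rows 2.6429698194017868 0.0368536022532832
```

View pics/w1.png

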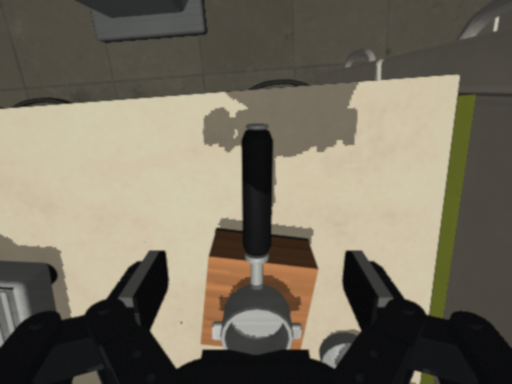

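The wrist view shows the handle from (257,125) to (257,250), centred between the fingers at (150,275) and (358,275), with the bowl at (257,325). I refine its pose from this depth.

Run:
```python
from fit import *
w=cloud(np.load('pics/w1.npz'))
h=near(w,(.43,.323),.045,.074,.1);c=h.mean(0);u=np.linalg.svd(h[:,:2]-c[:2],full_matrices=False)[2][0];print('handle',c,u,np.degrees(np.arctan2(u[1],u[0])),len(h),np.percentile(h[:,2],[10,50,90]))
p=near(w,(.55,.317),.045,.092,.12);print('rim',len(p),circ(p[:,:2]),np.percentile(p[:,2],[10,50,90]))
```

```text
handle [0.4277 0.3267 0.0784] [ 0.9975 -0.0714] -4.09233455745341 2987 [0.0764 0.0786 0.08  ]
rim 960 [0.5501 0.318  0.0281] [0.0928 0.0964 0.098 ]
```

```bash
python3 -m pendant '[[1,-0.0015,0.002,0.03,0,-0.004,-0.002],[1,-0.0015,0.002,0.065,0,-0.004,-0.002],[1,-0.0015,0.002,0.095,0,-0.004,-0.002],[1,-0.0015,0.002,0.11,0,-0.004,-0.002],[1,-0.0015,0.002,0.11,0,-0.004,-0.002],[-1,-0.0015,0.002,0.11,0,-0.004,-0.002],[-1,-0.0015,0.002,0.11,0,-0.004,-0.002],[-1,-0.0015,0.002,0.11,0,-0.004,-0.002],[-1,-0.0015,0.002,0.11,0,-0.004,-0.002],[-1,-0.0015,0.002,0.11,0,-0.004,-0.002],[-1,-0.0015,0.002,0.11,0,-0.004,-0.002],[-1,-0.0015,0.002,0.11,0,-0.004,-0.002]]' 110; python3 g.py
```

```text
time: 3.78
tool_pos: [0.4411, 0.325, 0.051]
orientation: [180.0, 0.3, 175.8]
force: [-0.9, -0.8, 5.5]
gripper_width: 0.26
gripper_force: 107.5
3.78 [0.4411 0.325  0.051 ] [179.97   0.3  175.83] F [-0.9  -0.78  5.51] M [-0.27 -0.34 -0.08] q [-12.4  42.2 -38.5 108.5  38.4  42.7  12.8] 0.26 107.50125288963318
```

```bash
python3 -m pendant '[[-1,0,0,-0.005,0,0,0],[-1,0,0,-0.012,0,0,0],[-1,0,0,-0.02,0,0,0],[-1,0,0,-0.03,0,0,0],[-1,0,0,-0.04,0,0,0],[-1,0,0,-0.05,0,0,0],[-1,0,0,-0.06,0,0,0],[-1,0,0,-0.07,0,0,0],[-1,0,0,-0.08,0,0,0],[-1,0,0,-0.086,0,0,0],[-1,0,0,-0.086,0,0,0],[-1,0,0,-0.086,0,0,0]]' ; python3 g.py
python3 - <<'E'
from fit import *
shot('wrist','w2');d=np.load('pics/w2.npz');w=cloud(d)
p=near(w,(.55,.317),.045,.17,.21);print('rim',len(p),circ(p[:,:2]),np.percentile(p[:,2],[10,50,90]))
# plane of the rim
A=np.c_[p[:,:2]-p[:,:2].mean(0),np.ones(len(p))];print(np.linalg.lstsq(A,p[:,2],rcond=None)[0])
h=near(w,(.43,.323),.05,.15,.19);print(np.percentile(h[:,2],[10,50,90]))
E
```

```text
time: 4.78
tool_pos: [0.4403, 0.3246, 0.1365]
orientation: [180.0, 0.3, 175.8]
force: [1.4, -0.3, -2.8]
gripper_width: 0.263
gripper_force: 107.8
4.78 [0.4403 0.3246 0.1365] [179.99   0.25 175.82] F [ 1.42 -0.28 -2.82] M [ 0.04  0.32 -0.03] q [ -8.2  35.3 -44.2 106.5  31.4  51.   18.2] 0.263 107.77161240577698fit.py:6: RuntimeWarning: Mean of empty slice.
  else: s=least_squares(lambda a:np.hypot(p[:,0]-a[0],p[:,1]-a[1])-a[2],[*p.mean(0),.03],loss='soft_l1',f_scale=.002)
  ret = um.true_divide(
Traceback (most recent call last):
  File "fit.py", line 6, in circ
    else: s=least_squares(lambda a:np.hypot(p[:,0]-a[0],p[:,1]-a[1])-a[2],[*p.mean(0),.03],loss='soft_l1',f_scale=.002)
            ~~~~~~~~~~~~~^^^^^^^^^^^^^^^^^^^^^^^^^^^^^^^^^^^^^^^^^^^^^^^^^^^^^^^^^^^^^^^^^^^^^^^^^^^^^^^^^^^^^^^^^^^^^^
ValueError: Initial guess is outside of provided bounds
```

View pics/w2.png

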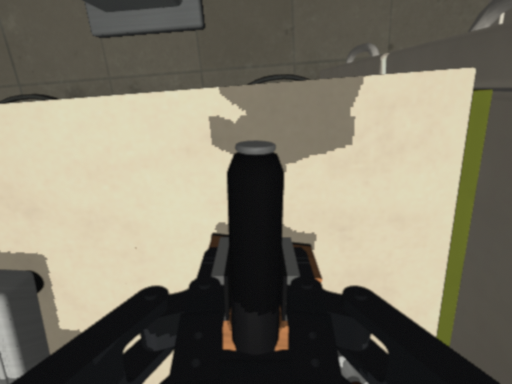

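The wrist view shows the handle (255,150)–(255,330) held squarely, with the bowl hidden by the gripper. I measure the rim with the fixed cameras instead.

```bash
cat > m.py <<'E'
from fit import *
import sys
# measure rim: args x y z guess
c=[float(x) for x in sys.argv[1:4]];tag=sys.argv[4]
s=sense();yaw=s['orientation'][2]
for n in ['top','scene']:
    shot(n,n+tag);w=cloud(np.load(f'pics/{n}{tag}.npz'))
    p=near(w,c,.05,c[2]-.009,c[2]+.012)
    if len(p)<20: print(n,len(p));continue
    A=np.c_[p[:,:2]-p[:,:2].mean(0),np.ones(len(p))]
    print(n,'rim',len(p),circ(p[:,:2]),np.percentile(p[:,2],[10,50,90]),'slope',np.linalg.lstsq(A,p[:,2],rcond=None)[0])
    h=near(w,np.array(c[:2])+.112*np.array([np.cos(np.radians(yaw)),np.sin(np.radians(yaw))]),.065,c[2]-.03,c[2]-.01)
    if len(h)>5:print('handle',len(h),h.mean(0),np.percentile(h[:,2],[10,50,90]))
E
python3 m.py .55 .317 .183 b
python3 - <<'E'
import cv2,numpy as np
a=cv2.imread('pics/topb.png')[150:250,150:230];b=cv2.imread('pics/sceneb.png')[170:290,140:240]
cv2.imwrite('pics/c2.png',np.hstack([cv2.resize(a,(400,500),interpolation=2),cv2.resize(b,(400,500),interpolation=2)]))
E
```

```text
top rim 142 [0.5487 0.3159 0.0288] [0.1759 0.1814 0.1856] slope [-0.0109  0.0141  0.1809]
scene rim 122 [0.5505 0.3161 0.0281] [0.1755 0.1799 0.1834] slope [-0.0251 -0.01    0.1797]
handle 323 [0.4187 0.328  0.1629] [0.1563 0.1641 0.1678]
```

View pics/c2.png

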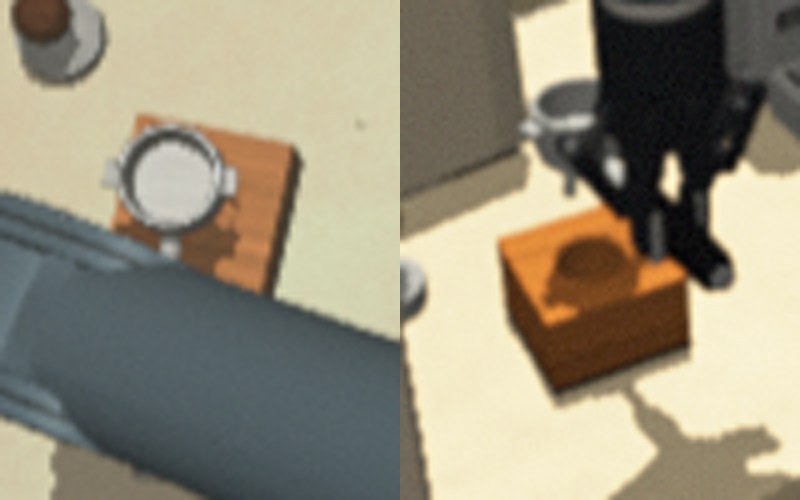

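```bash
python3 g.py .5359 .0908 .137 107.8
```

```text
4.93 [0.4398 0.3243 0.1357] [-179.95    0.18  175.83] F [ 0.01  0.72 -3.43] M [0.02 0.31 0.01] q [ -8.2  35.3 -44.1 106.5  31.4  51.   18.2] 0.259 107.77173399925232
[-0.1128 -0.2259 -0.0008] [1.1000e-03 3.2000e-03 1.1873e+00] rows 6.0551102878356104 9.50105520779614
```

```bash
python3 -m pendant '[[-1,-0.0028,-0.0056,-0.001,0,0,0.03],[-1,-0.0085,-0.017,-0.001,0,0,0.09],[-1,-0.017,-0.034,-0.001,0,0,0.18],[-1,-0.027,-0.054,-0.001,0,0,0.28],[-1,-0.037,-0.074,-0.001,0,0,0.39],[-1,-0.047,-0.094,-0.001,0,0,0.5],[-1,-0.056,-0.113,-0.001,0,0,0.6],[-1,-0.065,-0.131,-0.001,0,0,0.69],[-1,-0.073,-0.147,-0.001,0,0,0.77],[-1,-0.079,-0.158,-0.001,0,0,0.83],[-1,-0.079,-0.158,-0.001,0,0,0.83],[-1,-0.079,-0.158,-0.001,0,0,0.83]]'; python3 g.py .5359 .0908 .137 107.8; python3 m.py .57 .086 .184 c;  python3 - <<'E'
import cv2,numpy as np
a=cv2.imread('pics/topc.png')[110:230,240:340];b=cv2.imread('pics/scenec.png')[90:230,180:340]
cv2.imwrite('pics/c3.png',np.hstack([cv2.resize(a,(350,420),interpolation=2),cv2.resize(b,(450,420),interpolation=2)]))
E
```

```text
time: 5.93
tool_pos: [0.5076, 0.1606, 0.1374]
orientation: [179.9, 0.2, 128.2]
force: [0.1, 0.4, -3.8]
gripper_width: 0.262
gripper_force: 107.9
5.93 [0.5076 0.1606 0.1374] [1.7985e+02 1.5000e-01 1.2821e+02] F [ 0.06  0.44 -3.82] M [ 0.28  0.18 -0.01] q [  3.   30.4 -32.8 109.   22.3  46.7  -3.5] 0.262 107.90656328201294
[-0.0724 -0.0209  0.0005] [0.003  0.0022 0.3562] rows 1.8071449839778486 2.850540465617204
top rim 132 [0.5732 0.0733 0.029 ] [0.1768 0.1819 0.186 ] slope [0.022  0.0242 0.1818]
handle 57 [0.4743 0.1981 0.1645] [0.1568 0.1657 0.1695]
scene 17
```

View pics/c3.png

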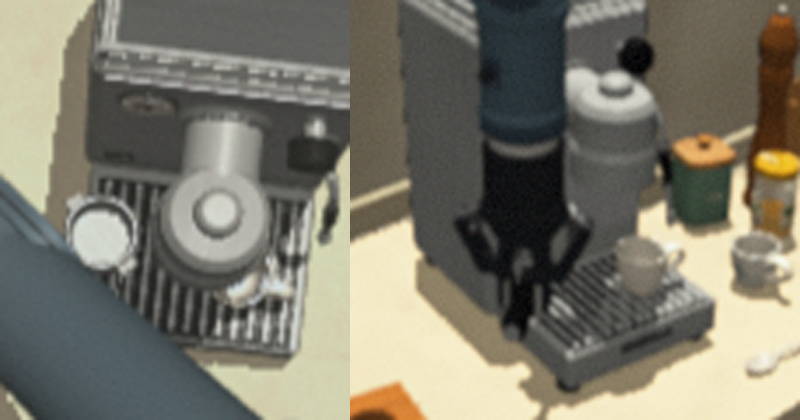

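The top view (left half) shows the bowl at (102,238) beside the group cap at (217,213), and the scene view shows the cup clear. The rim agrees with the prediction to about 2 mm, so I move under the mouth.

```bash
python3 g.py .5362 .0915 .137 107.8 | tail -1; python3 -m pendant '[[-1,-0.005,-0.0015,0.0005,0,0,0.02],[-1,-0.014,-0.004,0.0005,0,0,0.07],[-1,-0.025,-0.0075,0.0005,0,0,0.13],[-1,-0.037,-0.011,0.0005,0,0,0.19],[-1,-0.049,-0.0145,0.0005,0,0,0.25],[-1,-0.06,-0.018,0.0005,0,0,0.3],[-1,-0.068,-0.0205,0.0005,0,0,0.34],[-1,-0.0719,-0.0217,0.0005,0.003,0.002,0.356],[-1,-0.0719,-0.0217,0.0005,0.003,0.002,0.356],[-1,-0.0719,-0.0217,0.0005,0.003,0.002,0.356]]'; python3 g.py .5362 .0915 .137 107.8;  python3 - <<'E'
from h import *
shot('scene','s4');shot('top','t4')
a=cv2.imread('pics/t4.png')[110:230,240:340];b=cv2.imread('pics/s4.png')[90:230,180:340]
cv2.imwrite('pics/c4.png',np.hstack([cv2.resize(a,(350,420),interpolation=2),cv2.resize(b,(450,420),interpolation=2)]))
E
```

```text
[-0.0737 -0.0212  0.0006] [0.0035 0.0012 0.3594] rows 1.8391096640337312 2.876144464022182
time: 6.87
tool_pos: [0.5349, 0.0919, 0.1372]
orientation: [180.0, -0.0, 107.9]
force: [-0.1, 0.8, -3.1]
gripper_width: 0.261
gripper_force: 107.9
6.87 [0.5349 0.0919 0.1372] [ 1.7997e+02 -2.0000e-02  1.0791e+02] F [-0.12  0.77 -3.07] M [ 0.28  0.11 -0.02] q [  6.6  30.3 -27.4 107.6  18.6  46.5 -12.6] 0.261 107.91645169258118
[-0.0007  0.0011  0.0002] [ 0.0004 -0.0004  0.0019] rows 0.03163286800545065 0.01586375102902762
```

View pics/c4.png

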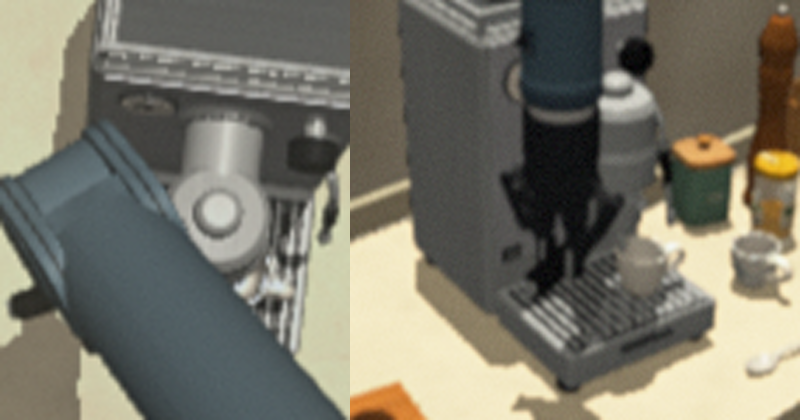

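The gripper stays clear of the group (cap at (217,213)) and the cup on the tray is untouched. Now I raise the portafilter in steps, watching the force.

```bash
python3 -m pendant '[[-1,-0.0005,0.001,-0.004,0,0,0],[-1,-0.0005,0.001,-0.008,0,0,0],[-1,-0.0005,0.001,-0.012,0,0,0],[-1,-0.0005,0.001,-0.015,0,0,0],[-1,-0.0005,0.001,-0.017,0,0,0],[-1,-0.0005,0.001,-0.019,0,0,0],[-1,-0.0005,0.001,-0.021,0,0,0],[-1,-0.0005,0.001,-0.021,0,0,0]]'; python3 g.py
```

```text
time: 7.63
tool_pos: [0.5366, 0.092, 0.1588]
orientation: [179.9, -0.0, 107.9]
force: [0.2, 2.0, -1.7]
gripper_width: 0.255
gripper_force: 108.5
7.63 [0.5366 0.092  0.1588] [ 1.7988e+02 -2.0000e-02  1.0792e+02] F [ 0.2   2.04 -1.68] M [ 0.48 -0.13  0.17] q [  7.3  28.6 -28.1 106.6  17.4  48.9 -11.5] 0.255 108.54111313819885
```

```bash
python3 -m pendant '[[-1,0,0,-0.001,0,0,0],[-1,0,0,-0.002,0,0,0],[-1,0,0,-0.003,0,0,0],[-1,0,0,-0.004,0,0,0],[-1,0,0,-0.004,0,0,0]]'; python3 g.py
```

```text
time: 8.05
tool_pos: [0.536, 0.0923, 0.1623]
orientation: [180.0, -0.1, 107.9]
force: [1.5, 5.5, -4.2]
gripper_width: 0.259
gripper_force: 108.1
8.05 [0.536  0.0923 0.1623] [ 1.7995e+02 -6.0000e-02  1.0793e+02] F [ 1.51  5.54 -4.22] M [ 1.56 -0.07  0.32] q [  7.4  28.3 -28.3 106.5  17.1  49.4 -11.4] 0.259 108.12283515930176
```

```bash
python3 -m pendant '[[-1,0.0005,0.0003,0,0,0,0],[-1,0.001,0.0006,0,0,0,0],[-1,0.001,0.0006,0,0,0,0]]'; python3 g.py;python3 -m pendant '[[-1,0,0,-0.001,0,0,0],[-1,0,0,-0.002,0,0,0],[-1,0,0,-0.003,0,0,0],[-1,0,0,-0.003,0,0,0]]'; python3 g.py
```

```text
time: 8.3
tool_pos: [0.5362, 0.0923, 0.1621]
orientation: [-180.0, 0.0, 107.9]
force: [1.3, 2.9, -4.2]
gripper_width: 0.262
gripper_force: 108.2
8.3 [0.5362 0.0923 0.1621] [-1.7999e+02  1.0000e-02  1.0787e+02] F [ 1.32  2.94 -4.23] M [ 1.07 -0.04  0.2 ] q [  7.3  28.4 -28.2 106.4  17.2  49.4 -11.5] 0.262 108.19091320037842
time: 8.63
tool_pos: [0.5363, 0.0923, 0.1654]
orientation: [180.0, 0.0, 107.9]
force: [0.4, 3.3, -4.3]
gripper_width: 0.263
gripper_force: 108.2
8.63 [0.5363 0.0923 0.1654] [1.7998e+02 1.0000e-02 1.0786e+02] F [ 0.35  3.3  -4.26] M [1.06 0.07 0.1 ] q [  7.4  28.1 -28.3 106.3  17.   49.8 -11.3] 0.263 108.1899082660675
```

```bash
python3 -m pendant '[[-1,0.0007,0.0001,-0.001,0,0,0],[-1,0.0007,0.0001,-0.002,0,0,0],[-1,0.0007,0.0001,-0.003,0,0,0],[-1,0.0007,0.0001,-0.004,0,0,0],[-1,0.0007,0.0001,-0.004,0,0,0]]'; python3 g.py
```

```text
time: 9.05
tool_pos: [0.5363, 0.0925, 0.1695]
orientation: [180.0, 0.0, 107.8]
force: [0.0, -0.0, -1.9]
gripper_width: 0.265
gripper_force: 108.4
9.05 [0.5363 0.0925 0.1695] [1.7999e+02 5.0000e-02 1.0783e+02] F [ 0.02 -0.02 -1.91] M [0.22 0.05 0.02] q [  7.5  27.8 -28.4 106.1  16.8  50.2 -11.2] 0.265 108.38446140289307
```

Lateral force is gone. I keep rising gently to the seal.

```bash
python3 -m pendant '[[-1,0,0,-0.0005,0,0,0],[-1,0,0,-0.001,0,0,0],[-1,0,0,-0.001,0,0,0]]'; python3 -m pendant '[[-1,0,0,-0.0005,0,0,0],[-1,0,0,-0.001,0,0,0],[-1,0,0,-0.001,0,0,0]]'
```

```text
time: 9.3
tool_pos: [0.5362, 0.0928, 0.1703]
orientation: [180.0, 0.0, 107.9]
force: [-0.3, -0.2, -3.0]
gripper_width: 0.258
gripper_force: 108.4
time: 9.55
tool_pos: [0.5362, 0.0931, 0.1713]
orientation: [180.0, 0.0, 107.9]
force: [0.1, -0.9, -3.3]
gripper_width: 0.263
gripper_force: 108.4
```

```bash
for i in 1 2; do :; done; python3 -m pendant '[[-1,0,0,-0.0005,0,0,0],[-1,0,0,-0.001,0,0,0],[-1,0,0,-0.001,0,0,0]]'; python3 -m pendant '[[-1,0,0,-0.0005,0,0,0],[-1,0,0,-0.001,0,0,0],[-1,0,0,-0.001,0,0,0]]'; python3 g.py
```

```text
time: 9.8
tool_pos: [0.5363, 0.0932, 0.1723]
orientation: [180.0, 0.0, 107.9]
force: [-0.0, -1.8, -2.1]
gripper_width: 0.258
gripper_force: 108.4
time: 10.05
tool_pos: [0.5362, 0.0932, 0.1732]
orientation: [180.0, -0.0, 107.9]
force: [0.1, 0.4, -4.0]
gripper_width: 0.261
gripper_force: 108.4
10.05 [0.5362 0.0932 0.1732] [179.98  -0.   107.88] F [ 0.12  0.42 -4.04] M [0.45 0.1  0.03] q [  7.6  27.5 -28.6 106.   16.6  50.7 -11.1] 0.261 108.35098385810852
```

```bash
python3 -m pendant '[[-1,0,0,-0.0005,0,0,0],[-1,0,0,-0.001,0,0,0],[-1,0,0,-0.001,0,0,0]]'; python3 -m pendant '[[-1,0,0,-0.0005,0,0,0],[-1,0,0,-0.001,0,0,0],[-1,0,0,-0.001,0,0,0]]'; python3 g.py
```

```text
time: 10.3
tool_pos: [0.536, 0.0933, 0.1738]
orientation: [-180.0, -0.0, 107.9]
force: [2.4, 1.0, -8.0]
gripper_width: 0.261
gripper_force: 108.0
time: 10.55
tool_pos: [0.5358, 0.0934, 0.1746]
orientation: [-180.0, -0.0, 107.9]
force: [3.1, 2.6, -13.4]
gripper_width: 0.258
gripper_force: 108.2
10.55 [0.5358 0.0934 0.1746] [-1.7998e+02 -5.0000e-02  1.0790e+02] F [  3.12   2.59 -13.38] M [ 1.44 -0.07  0.27] q [  7.6  27.4 -28.7 105.9  16.5  50.8 -11. ] 0.258 108.20633053779602
```

Rim meets the seal (about 9 N up-push). I back off slightly and start turning about the group axis, 20° per call.

```bash
python3 -m pendant '[[-1,0,0,0.0008,0,0,0],[-1,0,0,0.0008,0,0,0],[-1,-0.0001,-0.0048,0.0008,0,0,-0.0436],[-1,-0.0004,-0.0095,0.0008,0,0,-0.0873],[-1,-0.0009,-0.0143,0.0008,0,0,-0.1309],[-1,-0.0017,-0.019,0.0008,0,0,-0.1745],[-1,-0.0017,-0.019,0.0008,0,0,-0.1745],[-1,-0.0017,-0.019,0.0008,0,0,-0.1745]]'; python3 g.py
```

```text
time: 11.22
tool_pos: [0.5184, 0.0855, 0.1743]
orientation: [-180.0, -0.0, 117.8]
force: [1.8, 0.7, -12.5]
gripper_width: 0.261
gripper_force: 108.3
11.22 [0.5184 0.0855 0.1743] [-179.99   -0.    117.79] F [  1.78   0.72 -12.45] M [1.21 0.25 0.2 ] q [ 10.4  26.2 -31.3 108.5  17.4  50.   -1.8] 0.261 108.34829092025757
```

```bash
python3 -m pendant '[[-1,-0.0001,-0.0048,0.0006,0,0,-0.0436],[-1,-0.0004,-0.0095,0.0006,0,0,-0.0873],[-1,-0.0009,-0.0143,0.0006,0,0,-0.1309],[-1,-0.0017,-0.019,0.0006,0,0,-0.1745],[-1,-0.0017,-0.019,0.0006,0,0,-0.1745]]'; python3 g.py;  python3 -m pendant '[[-1,-0.0001,-0.0048,0,0,0,-0.0436],[-1,-0.0004,-0.0095,0,0,0,-0.0873],[-1,-0.0004,-0.0095,0,0,0,-0.0873]]'; python3 g.py
```

```text
time: 11.63
tool_pos: [0.5024, 0.0749, 0.1739]
orientation: [-180.0, 0.0, 127.9]
force: [1.3, 1.1, -9.5]
gripper_width: 0.259
gripper_force: 108.7
11.63 [0.5024 0.0749 0.1739] [-1.7999e+02  3.0000e-02  1.2788e+02] F [ 1.32  1.08 -9.49] M [1.03 0.23 0.19] q [ 13.6  25.2 -33.9 110.8  18.2  49.3   8.1] 0.259 108.70272517204285
time: 11.88
tool_pos: [0.4952, 0.0687, 0.1739]
orientation: [-180.0, 0.0, 132.8]
force: [1.3, 1.1, -9.4]
gripper_width: 0.262
gripper_force: 108.8
11.88 [0.4952 0.0687 0.1739] [-1.7998e+02  2.0000e-02  1.3282e+02] F [ 1.28  1.06 -9.39] M [0.87 0.34 0.24] q [ 15.3  24.7 -35.1 111.9  18.6  49.   13.1] 0.262 108.76475930213928
```

```bash
cat > r.py <<'E'
from h import *
s=sense();y=np.radians(s['orientation'][2]);F=s['force'];t=np.array([-np.sin(y),np.cos(y)]);r=np.array([np.cos(y),np.sin(y)])
print('turned %.1f rad %.1f tan %.1f Fz %.1f Mz %.2f'%(np.degrees(y)%360-107.9,F[:2]@r,F[:2]@t,F[2],s['torque'][2]),'z',s['tool_pos'][2].round(4),'axis',(s['tool_pos'][:2]-.1095*r).round(4),s['orientation'][:2].round(2),'q7 %.0f'%s['q'][6],'t',round(s['time'],2))
E
P='python3 r.py'
python3 -m pendant '[[-1,-0.0001,-0.0048,0,0,0,-0.0436],[-1,-0.0004,-0.0095,0,0,0,-0.0873]]' >/dev/null; $P
python3 -m pendant '[[-1,-0.0001,-0.0048,0,0,0,-0.0436],[-1,-0.0004,-0.0095,0,0,0,-0.0873]]' >/dev/null; $P
```

```text
turned 29.9 rad 0.0 tan -1.7 Fz -9.4 Mz 0.21 z 0.1739 axis [ 0.5701 -0.0109] [1.7998e+02 2.0000e-02] q7 18 t 12.05
turned 34.9 rad -0.5 tan -2.2 Fz -9.6 Mz 0.09 z 0.1739 axis [ 0.5699 -0.0109] [1.8e+02 1.0e-02] q7 24 t 12.22
```

```bash
P='python3 r.py'
python3 -m pendant '[[-1,-0.0001,-0.0048,0,0,0,-0.0436],[-1,-0.0004,-0.0095,0,0,0,-0.0873]]' >/dev/null; $P
python3 -m pendant '[[-1,-0.0001,-0.0048,0,0,0,-0.0436]]' >/dev/null; $P
python3 -m pendant '[[-1,-0.0001,-0.0048,0,0,0,-0.0436]]' >/dev/null; $P
```

```text
turned 39.9 rad 0.6 tan -3.0 Fz -10.8 Mz -0.31 z 0.1739 axis [ 0.5699 -0.0106] [ 1.7998e+02 -1.0000e-02] q7 29 t 12.38
turned 42.4 rad 0.6 tan -4.1 Fz -11.2 Mz -0.45 z 0.1739 axis [ 0.5699 -0.0105] [ 1.7995e+02 -1.0000e-02] q7 32 t 12.47
turned 44.8 rad 2.0 tan -5.2 Fz -11.6 Mz -0.72 z 0.174 axis [ 0.57   -0.0104] [ 1.7992e+02 -1.0000e-02] q7 34 t 12.55
```

```bash
P='python3 r.py'
python3 -m pendant '[[-1,-0.0001,-0.0048,-0.0003,0,0,-0.0436]]' >/dev/null; $P
python3 -m pendant '[[-1,0,0,0,0,0,0],[-1,0,0,0,0,0,0]]' >/dev/null; $P; python3 g.py
```

```text
turned 47.3 rad 0.8 tan -7.3 Fz -14.6 Mz -1.08 z 0.1742 axis [ 0.57   -0.0102] [ 1.7988e+02 -2.0000e-02] q7 37 t 12.63
turned 47.3 rad -0.0 tan -1.3 Fz -11.9 Mz 0.18 z 0.174 axis [ 0.5695 -0.0114] [-1.7995e+02 -2.0000e-02] q7 37 t 12.8
12.8 [0.4701 0.0345 0.174 ] [-1.7995e+02 -2.0000e-02  1.5523e+02] F [  0.56   1.17 -11.9 ] M [0.51 0.35 0.18] q [ 23.9  23.2 -40.7 115.6  20.2  48.2  37.1] 0.26 108.79341959953308
```

Resistance while moving is now about 1.9 N m (6 N more at the grip plus wrist twist) and it holds when stopped, so it is tight. I relieve the small upward push, release gently and check.

```bash
python3 -m pendant '[[-1,0,0,0.0003,0,0,0],[-1,0,0,0.0006,0,0,0],[-1,0,0,0.0009,0,0,0],[-1,0,0,0.0009,0,0,0]]'>/dev/null; python3 r.py; python3 -m pendant '[[0.3,0,0,0,0,0,0],[0.3,0,0,0,0,0,0],[0.3,0,0,0,0,0,0],[0.3,0,0,0,0,0,0],[0.3,0,0,0,0,0,0],[0.3,0,0,0,0,0,0],[0.3,0,0,0,0,0,0]]'; python3 g.py
```

```text
turned 47.4 rad 3.0 tan 1.6 Fz -4.4 Mz -0.02 z 0.1733 axis [ 0.5697 -0.0113] [-1.7996e+02  1.0000e-02] q7 37 t 13.13
time: 13.72
tool_pos: [0.4706, 0.0346, 0.1733]
orientation: [180.0, 0.0, 155.4]
force: [-0.1, -0.1, 1.0]
gripper_width: 0.654
gripper_force: 0.0
13.72 [0.4706 0.0346 0.1733] [1.7998e+02 4.0000e-02 1.5537e+02] F [-0.1  -0.1   0.95] M [0.   0.03 0.01] q [ 23.9  23.3 -40.6 115.6  20.3  48.1  37.2] 0.654 0.0
```

```bash
python3 -m pendant '[[0.3,0,0,-0.006,0,0,0],[0.3,0,0,-0.018,0,0,0],[0.3,0,0,-0.032,0,0,0],[0.3,0,0,-0.046,0,0,0],[0.3,0,0,-0.06,0,0,0],[0.3,0,0,-0.075,0,0,0],[0.3,0,0,-0.095,0,0,0],[0.3,0.005,0,-0.115,0,0,0],[0.3,0.01,0,-0.135,0,0,0],[0.3,0.01,0,-0.15,0,0,0],[0.3,0.01,0,-0.15,0,0,0]]'
python3 - <<'E'
from fit import *
d=shot('wrist','w5');shot('scene','s5')
w=cloud(np.load('pics/w5.npz'));p=near(w,(.47,.034),.06,.19,.215)
A=np.c_[p[:,:2]-p[:,:2].mean(0),np.ones(len(p))]
print(len(p),p.mean(0),np.linalg.lstsq(A,p[:,2],rcond=None)[0])
a=cv2.imread('pics/w5.png');b=cv2.imread('pics/s5.png')[90:230,180:340]
cv2.imwrite('pics/c5.png',np.hstack([cv2.resize(a,(400,300)),cv2.resize(b,(343,300),interpolation=2)]))
E
```

```text
time: 14.63
tool_pos: [0.4628, 0.0396, 0.3272]
orientation: [179.9, 0.4, 155.4]
force: [0.3, -0.9, 1.5]
gripper_width: 0.652
gripper_force: 0.0
2811 [0.4639 0.0385 0.1985] [-0.0068 -0.0013  0.1985]
```

View pics/c5.png

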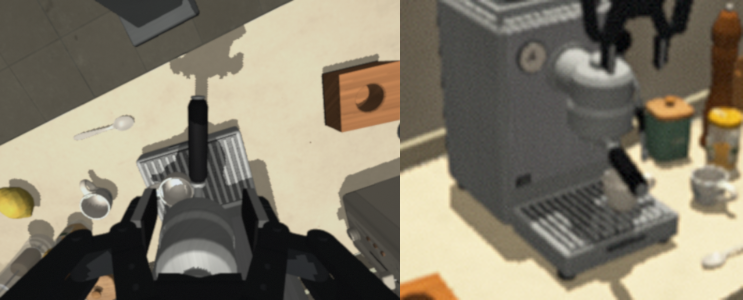

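The portafilter hangs level in the group: handle at (198,140) in the wrist half, slope under 0.01. Both cups stand where they were, and the gripper is clear. I hand in.

```bash
python3 -c "
from plant import hand_in
print(hand_in())"
```

```text
the job is handed in; nothing more can be done
None
```

The portafilter is locked in the group head and hanging level on its own, and the job is handed in at about 15 s; the seal's pressing force could not be read directly, but turning took an estimated 1.9 N m at the end (1 to 2 is tight, 3 crushes it), neither cup had visibly moved, and I did not recheck the tamper at the end.

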